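# Three-dot spice tin back into its row

## Task

Put the blue spice tin with three dots on its lid back into the wooden rack, in its numbered place between the tins with two and four dots. The row is packed tight, so first open a gap by sliding the four-dot tin (and the five-dot tin behind it) along the rack towards the empty end, without lifting the two-dot or four-dot tin out of the rack. At the end the two-, three- and four-dot tins must stand upright on the rack's floor, in that order and square to it.

Things in the scene. Friction and masses are not known exactly. Their poses are not given: they have to be found in the camera images.
- rack: Fixed oak trough 82 x 266 mm (x by y), origin under its centre on the slate, y along the row (robot's left), z up. Inside: x -33 to 33 mm, y -125 to 125, floor at z 8; long walls 22 mm high, end walls 46. Four tins stand in it square and 42.4 mm apart centre to centre, in the order 1, 2, 4, 5 dots from the +y end; beyond the five-dot tin 70 to 80 mm are empty to the -y end wall.
- tin3_center (a point): The three-dot spice tin to put in; starts upright on the slate, left of the rack. 50 x 42 x 84 mm (its x by y by height), 110 to 230 g, blue with a white lid. This point is its centre, 42 mm above its underside; z up. Three black dots in a diagonal on the lid. A six-dot tin and a red plain-lidded tin stand near, 90 mm or more away.
- tin2_center (a point): The two-dot spice tin, second from the rack's +y end. 50 x 42 x 84 mm (its x by y by height), 110 to 230 g, blue with a white lid. This point is its centre, 42 mm above its underside; z up. 
- tin4_center (a point): The four-dot spice tin in the rack, on the two-dot tin's -y side, the like five-dot tin beyond it. 50 x 42 x 84 mm (its x by y by height), 110 to 230 g, blue with a white lid. This point is its centre, 42 mm above its underside; z up. Its two faces across the rack's x are free to grip above the low walls; it slides at a few newtons.
Things that resemble listed ones, but are neither listed nor needed, are in the scene too. Leave any green look-alike of the part that bears tin3_center alone.

How it is judged:
On the way:
1. a gap wide enough for a tin is open between the two-dot and the four-dot tin (horizontal distance between tin2_center and tin4_center above 0.086 m), for 0.2 s.
At the end, for the whole second after the job is handed in: The two-, three- and four-dot tins stand in this order along the rack, the three-dot tin's centre 36 mm or more from its neighbours'; each on the rack's floor (height within 7 mm), within 20 mm of its middle line, upright within 10 degrees, square to it within 11 degrees (z of tin2_center in the frame of rack between 0.043 and 0.057 m and x of tin2_center in the frame of rack between -0.02 and 0.02 m and angle between each of tin2_center, tin3_center, tin4_center's own z axis and vertical below 0.175 rad and angle between the y axis of each of tin2_center, tin3_center, tin4_center and the y axis of rack, either way round below 0.2 rad and y of tin2_center in the frame of rack between -0.115 and 0.115 m and z of tin3_center in the frame of rack between 0.043 and 0.057 m and x of tin3_center in the frame of rack between -0.02 and 0.02 m and y of tin3_center in the frame of rack between -0.115 and 0.115 m and z of tin4_center in the frame of rack between 0.043 and 0.057 m and x of tin4_center in the frame of rack between -0.02 and 0.02 m and y of tin4_center in the frame of rack between -0.115 and 0.115 m and y of tin3_center in the frame of tin2_center below -0.036 m and y of tin3_center in the frame of tin4_center above 0.036 m); the robot touches nothing.
It fails at once if the two-dot tin is lifted more than 30 mm off the rack's floor (z of tin2_center in the frame of rack above 0.08 m).
It fails at once if the four-dot tin is lifted more than 30 mm off the rack's floor (z of tin4_center in the frame of rack above 0.08 m).
It also fails if it takes over 50 s, if anything falls off the work surface, if the arm or the gripper's body presses on something with over 40 N, if the wrist force passes 120 N, or if a joint passes its speed limit or range.

## Robot

A 6-joint arm with a two-finger parallel gripper is mounted at the origin on the work surface. World frame = base frame: x ahead of the robot, y to its left, z up, the work surface at z = 0. Lengths are in m, angles in rad, forces in N, time in s.
With the tool pointing down it reaches from about 0.325 to 0.85 m from the base axis. Payload 15.5 kg.
Tool frame: the origin (TCP) lies at the centre of the arm's flange, where the gripper is bolted on; the fingertips stand 191 mm ahead of it and the grasp point (between the pads) lies 172 mm ahead of it; z points along the fingers, y is the direction in which the jaws open and shut (so a half turn about z gives the same grasp; the last joint's range is limited). The gripper opens to 91 mm and grips with 3 to 60 N. Pads are 32 mm wide; open, the fingers measure 118 mm over their backs; the gripper's body (76 mm by 178 mm) begins 60 mm behind the grasp point.
Start: joints at [1.111, 0.494, 1.345, -0, 1.302, -0.096], TCP at [0.222, 0.584, 0.405] pointing down, gripper open.
Joint ranges: [-2.91, 2.91], [-0.82, 2.16], [0.22, 2.67], [-1.22, 4.37], [0.12, 2.79], [-3.08, 3.08]. Speed limits (rad/s): [1.89, 1.89, 2.57, 3.01, 3.01, 3.01].

## Interface

Orientations are given as a rotation vector (axis times angle).
In Python, from plant import env, cams, job gives the robot as it stands. The module is installed in compiled form; this text tells all that it offers.
- The arm moves only by the shell command python3 -m jog 'ROWS' [OPENING] [FORCE]. ROWS is a JSON object of lists of equal length, an entry for each row: "travel": the shift along the tool's x, y, z in cm, a list of three; "angular": the turn, a rotation vector about the tool's x, y, z in degrees, a list of three. In form: {"travel": [[tx, ty, tz], ...], "angular": [[rx, ry, rz], ...]}. A call has exactly 5 rows; each row shifts and turns the commanded pose from where the row before left it, along the tool's axes as they then stand; what a row does not reach is not made up. A row lasts 1/12 s, in which the tool goes at most 41.7 mm and 7.16 degrees, less where a joint would pass 70% of its speed; a pose out of reach is approached as far as the arm can. A call is refused whole if a number of a shift passes 4.17 or a number of a turn 7.16, either way. A call with a gripper value outside its range is refused whole. OPENING is the finger opening in cm, from 0 to 9.12, set as the call begins (- or left out, the last holds). The fingers move at their own pace and stop on an object; FORCE is the grip in N (left out, the last holds). Time passes only in rows, so rows that do not move let the fingers close, or fill a call up. It gives the time, the measured TCP pose, the force and the opening at its end, in the units of the state.
- env.get_obs(): the state, without advancing time (a new reading comes with each control period).
- cams.camera(name): name is "scene" or "top" or "wrist"; returns (picture, depth): 420x560x3 uint8, blue, green, red; 420x560 float32, m along the optical axis (not along the pixel's ray), 0 where there is no reading.
- cams.camera_params(name): a dict with "fx", "fy", "cx", "cy" (pixels), "k1" (the pictures are not rectified: a ray, as slopes to the right and down, at radius r is drawn at 1 + k1 r^2 times it, then the intrinsics apply), "position" and "rotation" of the camera in the world; the wrist camera has in their place "mount" (4x4, takes a point from camera to tool coordinates, whose origin is the TCP and whose axes are the flange's). Camera axes: x right, y down, z forward; pixel columns grow to the right and rows downward; lengths in m; the calibration is good to about 2 mm. A picture is of the moment at which its call begins: read the wrist's pose just before it. camera_params takes no time and is no camera call.
- job.finish_job(): hands the job in, once; it reports no verdict.
The state is a dict: "clock": time; "joint_pos": joint angles; "joint_velocities": joint speeds; "joint_torque": joint torques, N m; "ee_pos": TCP position; "eef_rot": TCP orientation; "ft_force": force on the tool from outside, world axes, zero at the start; "ft_torque": the same for the moment, N m; "width": finger opening in m.
Only numpy, scipy, OpenCV 4.12 (cv2) and the standard library are available. Lean on these libraries where they do the work, as an engineer would, in place of code of your own. Each camera call takes 0.05 s, during which the arm holds its last target.

## Working session

There is one attempt and no reset: what is moved stays moved. The work goes in short steps, Python scripts to look and compute and a shell command to move; the robot and the scene stay as the last step left them, time stands still between calls to the robot, and variables do not carry over. Pictures are saved under pics/ and viewed, and the job is handed in when it is done.

```bash
ls; mkdir -p pics
cat > h.py <<'E'
import numpy as np, cv2
from scipy.spatial.transform import Rotation as R
from plant import env, cams, job
def P(name,obs=None):
    p=cams.camera_params(name)
    if 'mount' in p:
        M=np.array(p['mount']);T=np.eye(4);T[:3,:3]=R.from_rotvec(obs['eef_rot']).as_matrix();T[:3,3]=obs['ee_pos'];W=T@M
        return p,W[:3,:3],W[:3,3]
    r=np.array(p['rotation'],float)
    r=R.from_rotvec(r).as_matrix() if r.shape==(3,) else r
    return p,r,np.array(p['position'])
def cloud(p,Rw,t,depth):
    h,w=depth.shape;v,u=np.mgrid[0:h,0:w]
    K=np.array([[p['fx'],0,p['cx']],[0,p['fy'],p['cy']],[0,0,1]],float)
    uv=np.stack([u.ravel(),v.ravel()],1).astype(float).reshape(-1,1,2)
    n=cv2.undistortPoints(uv,K,np.array([p['k1'],0,0,0.])).reshape(h,w,2)
    c=np.dstack([n[...,0]*depth,n[...,1]*depth,depth])
    return c@Rw.T+t
def shot(name):
    obs=env.get_obs();im,d=cams.camera(name);p,Rw,t=P(name,obs)
    return im,d,cloud(p,Rw,t,d),obs
E
python3 - <<'E'
from h import *
o=env.get_obs();print({k:np.round(v,3) for k,v in o.items()})
for n in ['scene','top']:
    print(cams.camera_params(n))
    im,d,c,_=shot(n);cv2.imwrite(f'pics/{n}0.png',im);np.savez(f'{n}0.npz',im=im,c=c)
print(cams.camera_params('wrist'))
E
```

```text
pics
{'clock': np.float64(0.0), 'joint_pos': array([ 1.111,  0.494,  1.346,  0.   ,  1.303, -0.095]), 'joint_velocities': array([ 0.   ,  0.   ,  0.001,  0.002,  0.001, -0.001]), 'joint_torque': array([-3.0000e-03, -8.7883e+01, -3.8184e+01,  7.0000e-02,  5.3000e-02,
       -0.0000e+00]), 'ee_pos': array([0.222, 0.584, 0.404]), 'eef_rot': array([-5.680e-01, -3.089e+00,  2.000e-03]), 'ft_force': array([0.402, 0.595, 0.695]), 'ft_torque': array([-0.044,  0.036,  0.012]), 'width': np.float64(0.092)}
{'fx': 429.42617610009995, 'fy': 429.42617610009995, 'cx': 287.2992717994988, 'cy': 203.7174155742429, 'k1': -0.08624011523277501, 'position': array([0.81938133, 0.2723304 , 0.59152721]), 'rotation': array([-1.41254626, -2.28322896,  0.75769898])}
{'fx': 387.09255865412376, 'fy': 387.09255865412376, 'cx': 274.81542332003045, 'cy': 215.07445525538677, 'k1': -0.03797487438582571, 'position': array([0.32796411, 0.12612192, 0.75685954]), 'rotation': array([-1.8827022 ,  2.31996326, -0.25707653])}
{'fx': 354.0372836160838, 'fy': 354.0372836160838, 'cx': 271.1866289771871, 'cy': 207.28936971985152, 'k1': 0.011113079537325434, 'mount': array([[-8.61290547e-04, -9.63895801e-01, -2.66278318e-01,
         7.49145761e-02],
       [ 9.99999536e-01, -7.15038812e-04, -6.46193202e-04,
         2.07072704e-04],
       [ 4.32463582e-04, -2.66278751e-01,  9.63895969e-01,
         1.95943580e-02],
       [ 0.00000000e+00,  0.00000000e+00,  0.00000000e+00,
         1.00000000e+00]])}
```

View pics/scene0.png

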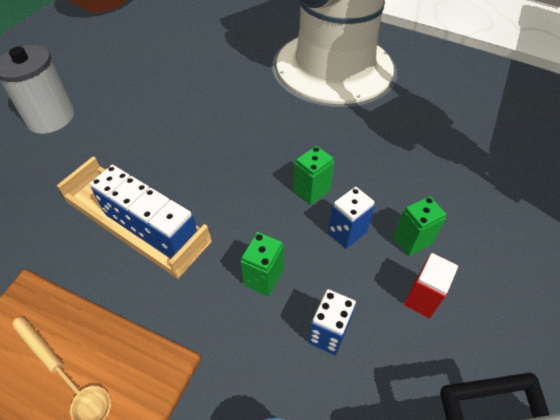

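View pics/top0.png

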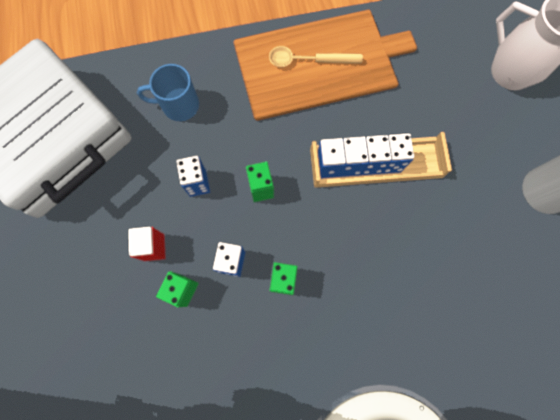

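The top view shows these candidates for the tin:
- white-lidded blue tin with three dots at (228,259)
- six-dot blue tin at (192,170)
- green three-dot look-alikes at (260,176), (284,278) and (174,288)
- red plain-lidded tin at (147,240)

I choose (228,259). The rack row runs 1, 2, 4, 5 at about (333,150), (356,150), (379,148) and (401,147). Next I measure and take a close crop.

Run:
```python
from h import *
Z=np.load('top0.npz');im,c=Z['im'],Z['c']
cv2.imwrite('pics/crop_t3.png',cv2.resize(im[225:295,195:265],None,fx=6,fy=6))
def rect(mask,lab):
    m=mask.astype(np.uint8);n,L,S,C=cv2.connectedComponentsWithStats(m)
    for i in range(1,n):
        if S[i,4]<60: continue
        pts=c[L==i]
        r=cv2.minAreaRect((pts[:,:2]*1000).astype(np.float32))
        print(lab,np.round(C[i]),S[i,4],'xy',np.round(r[0],1),'size',np.round(r[1],1),'ang',round(r[2],1),'z',np.round(np.median(pts[:,2]),4))
z=c[...,2]
white=(im.min(2)>0)&(z>.076)&(z<.1)
rect(white,'lid')
# slate level
print('slate z',np.median(z[330:400,100:200]))
b=im.astype(int)
wood=(b[...,2]>b[...,0]+50)&(z>.015)&(z<.06); wood[:, :300]=0; wood[:125]=0
rect(wood,'wood')
```

```text
lid [500.  28.] 89 xy [ 766.  -431.5] size [27.2 11.6] ang 60.0 z 0.0888
lid [522.  60.] 639 xy [ 688.3 -463.1] size [114.7  53.2] ang 36.5 z 0.088
lid [169.  83.] 582 xy [775.8 245.1] size [81.1 83.6] ang 33.8 z 0.0865
lid [105. 134.] 227 xy [695.8 376. ] size [21.6 75.2] ang 53.7 z 0.091
lid [366. 150.] 2522 xy [563.9 -94.8] size [170.3  51. ] ang 82.9 z 0.0918
lid [ 66. 167.] 292 xy [644.3 454.1] size [23.9 84.5] ang 46.9 z 0.0912
lid [189. 170.] 540 xy [593.7 233.6] size [48. 39.] ang 1.6 z 0.084
lid [553. 178.] 324 xy [ 444.2 -426.3] size [22.7 80.5] ang 73.1 z 0.087
lid [259. 176.] 559 xy [556.2 110.4] size [48.6 39.8] ang 1.0 z 0.0839
lid [ 29. 199.] 207 xy [597.8 527.3] size [ 7. 62.] ang 30.6 z 0.0909
lid [140. 241.] 622 xy [481.8 339.8] size [40.8 46.8] ang 84.2 z 0.0839
lid [227. 258.] 626 xy [421.4 194.6] size [40.4 47.5] ang 66.3 z 0.0838
lid [283. 278.] 629 xy [367.3 105.2] size [40.6 46.7] ang 68.8 z 0.0838
lid [172. 288.] 690 xy [388.2 295.9] size [41.3 48.6] ang 54.3 z 0.0839
slate z -0.000229400205999708
wood [390. 164.] 1430 xy [ 560.9 -133.7] size [267.7  84.6] ang 82.8 z 0.0232
```

View pics/crop_t3.png

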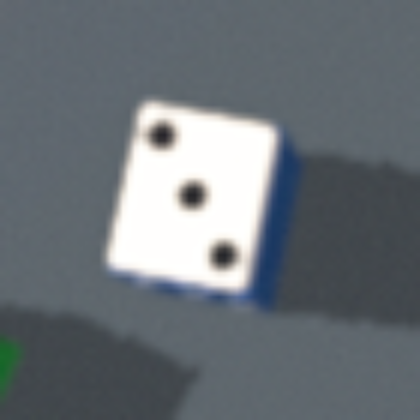

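The crop shows a white lid with three diagonal dots on a blue body, so the choice stands. Next I work out the moves.

```bash
cat > go.py <<'E'
# usage: go.py x y z(grasp point, mm) jawangle_deg
import sys
from h import *
x,y,z,a=map(float,sys.argv[1:5])
o=env.get_obs();Rc=R.from_rotvec(o['eef_rot']);p=np.array(o['ee_pos'])*1000
best=None
for k in (0,180):
    t=np.radians(a+k);yy=np.array([np.cos(t),np.sin(t),0]);zz=np.array([0,0,-1.]);xx=np.cross(yy,zz)
    Rt=R.from_matrix(np.stack([xx,yy,zz],1));dr=(Rc.inv()*Rt).as_rotvec(degrees=True)
    if best is None or np.linalg.norm(dr)<np.linalg.norm(best[1]): best=(Rt,dr)
Rt,dr=best
d=np.array([x,y,z+172])-p
print('t %.2f'%o['clock'],'grasp pt',np.round(p+Rc.apply([0,0,172]),1),'j6 %.2f'%o['joint_pos'][5],'width %.4f'%o['width'],'F',np.round(o['ft_force'],1))
print('shift cm in CURRENT axes',np.round(Rc.inv().apply(d)/10,2),'| in TARGET axes',np.round(Rt.inv().apply(d)/10,2),'| turn deg',np.round(dr,2))
E
python3 go.py 561.3 -115.8 150 -7.15; python3 go.py 421.4 194.6 55 -23.7
```

```text
t 0.10 grasp pt [222.2 583.8 232.2] j6 -0.10 width 0.0913 F [ 0.4  0.5 -0.1]
shift cm in CURRENT axes [-56.58 -53.33   8.27] | in TARGET axes [-65.21  42.34   8.22] | turn deg [-6.000e-02  4.000e-02  7.631e+01]
t 0.10 grasp pt [222.2 583.8 232.2] j6 -0.10 width 0.0913 F [ 0.4  0.5 -0.1]
shift cm in CURRENT axes [-32.46 -29.28  17.75] | in TARGET axes [ 27.65 -33.88  17.72] | turn deg [-5.000e-02 -6.000e-02 -8.714e+01]
```

```bash
python3 -m jog '{"travel": [[-2.2,-2.1,0],[-2.4,-1.8,0],[-2.6,-1.6,0],[-2.7,-1.3,0],[-2.8,-1.0,0]], "angular": [[0,0,6],[0,0,6],[0,0,6],[0,0,6],[0,0,6]]}' 7.5 25; python3 go.py 561.3 -115.8 150 -7.15
```

```text
clock: 0.52
ee_pos: [0.2878, 0.4469, 0.4045]
eef_rot: [-1.356, -2.834, 0.001]
ft_force: [0.9, -0.3, -0.3]
width: 0.0749
t 0.52 grasp pt [287.8 446.8 232.5] j6 0.21 width 0.0749 F [ 0.9 -0.3 -0.3]
shift cm in CURRENT axes [-60.97 -14.02   8.26] | in TARGET axes [-52.43  34.14   8.25] | turn deg [-2.000e-02  2.000e-02  4.602e+01]
```

```bash
python3 -m jog '{"travel": [[-3.9,-0.9,0],[-4,-0.5,0],[-4,-0.1,0],[-4,0.3,0],[-4,0.7,0]], "angular": [[0,0,6],[0,0,6],[0,0,6],[0,0,6],[0,0,6]]}'; python3 go.py 561.3 -115.8 150 -7.15
```

```text
clock: 0.93
ee_pos: [0.375, 0.2654, 0.4046]
eef_rot: [-2.043, -2.387, 0.0]
ft_force: [1.3, 0.6, 0.0]
width: 0.075
t 0.93 grasp pt [375.  265.4 232.6] j6 0.33 width 0.0750 F [1.3 0.6 0. ]
shift cm in CURRENT axes [-40.54  12.52   8.27] | in TARGET axes [-35.5   23.23   8.26] | turn deg [-1.000e-02  0.000e+00  1.603e+01]
```

```bash
python3 -m jog '{"travel": [[-3.8,1.2,0.3],[-3.7,1.5,0.3],[-3.6,1.8,0.3],[-3.5,2.2,0.3],[-3.4,2.2,0.3]], "angular": [[0,0,6],[0,0,6],[0,0,4],[0,0,0],[0,0,0]]}'; python3 go.py 561.3 -115.8 150 -7.15
```

```text
clock: 1.35
ee_pos: [0.4616, 0.0827, 0.3895]
eef_rot: [-2.351, -2.084, 0.0]
ft_force: [0.8, 0.3, -0.4]
width: 0.0752
t 1.35 grasp pt [461.5  82.7 217.5] j6 0.17 width 0.0752 F [ 0.8  0.3 -0.4]
shift cm in CURRENT axes [-18.51  12.28   6.75] | in TARGET axes [-18.45  12.37   6.75] | turn deg [-0.01  0.    0.27]
```

```bash
python3 -m jog '{"travel": [[-3.4,2.2,0.8],[-3.4,2.2,0.8],[-3.4,2.2,0.8],[-2.5,1.6,0.8],[-2.0,1.2,0.5]], "angular": [[0,0,0],[0,0,0],[0,0,0],[0,0,0],[0,0,0]]}'; python3 go.py 561.3 -115.8 150 -7.15
```

```text
clock: 1.77
ee_pos: [0.5379, -0.075, 0.3517]
eef_rot: [-2.352, -2.083, 0.001]
ft_force: [-0.8, 0.3, 0.7]
width: 0.075
t 1.77 grasp pt [537.8 -75.  179.7] j6 -0.13 width 0.0750 F [-0.8  0.3  0.7]
shift cm in CURRENT axes [-3.77  2.82  2.97] | in TARGET axes [-3.76  2.83  2.97] | turn deg [-0.03  0.01  0.21]
```

Run:
```python
from h import *
im,d,c,o=shot('wrist');cv2.imwrite('pics/w1.png',im);np.savez('w1.npz',im=im,c=c)
z=c[...,2]
m=((z>.086)&(z<.097)&(im.min(2)>130)&(np.abs(c[...,0]-.56)<.08)&(np.abs(c[...,1]+.09)<.15)).astype(np.uint8)
n,L,S,C=cv2.connectedComponentsWithStats(m)
for i in range(1,n):
    if S[i,4]<300: continue
    r=cv2.minAreaRect((c[L==i][:,:2]*1000).astype(np.float32));print(np.round(C[i]),S[i,4],r,np.median(z[L==i]))
```

```text
[313. 151.] 4025 ((572.2236938476562, -30.997833251953125), (39.595916748046875, 48.157962799072266), 82.8277816772461) 0.09242107568506061
[310. 232.] 5982 ((564.4749755859375, -91.12694549560547), (76.82241821289062, 48.20536422729492), 83.12045288085938) 0.09240185027766296
[307. 328.] 1031 ((554.713623046875, -166.3507843017578), (20.64952278137207, 47.96205520629883), 82.68458557128906) 0.09248128863538818
```

View pics/w1.png

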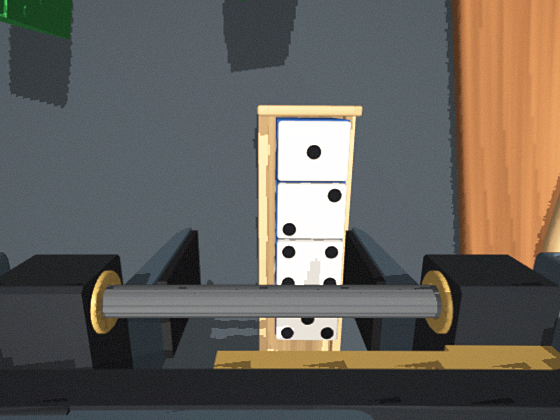

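The wrist view shows the row 1, 2, 4, 5 at (313,151), (310,210), (308,265) and (307,320), with the fingers straddling it. It agrees with the top view to 1 mm. I go over the four-dot tin.

```bash
python3 -m jog '{"travel": [[-1.8,1.2,1.0],[-1.8,1.2,1.0],[0,0.4,1.0],[0,0,0],[0,0,0]], "angular": [[0,0,0.2],[0,0,0],[0,0,0],[0,0,0],[0,0,0]]}' 7.5 25; python3 go.py 561.5 -115.5 55 -7.1
```

```text
clock: 2.23
ee_pos: [0.5602, -0.111, 0.3222]
eef_rot: [-2.352, -2.079, 0.001]
ft_force: [-0.3, 0.3, -0.9]
width: 0.0751
t 2.23 grasp pt [ 559.9 -110.9  150.2] j6 -0.18 width 0.0751 F [-0.3  0.3 -0.9]
shift cm in CURRENT axes [-0.43  0.2   9.51] | in TARGET axes [-0.43  0.19  9.52] | turn deg [-0.11 -0.03  0.05]
```

```bash
python3 -m jog '{"travel": [[-0.4,0.2,2.0],[0,0,3.0],[0,0,2.5],[0,0,1.6],[0,0,0.4]], "angular": [[0,0,0],[0,0,0],[0,0,0],[0,0,0],[0,0,0]]}' 7.5 25; python3 go.py 561.5 -115.5 55 -7.1
```

```text
clock: 2.65
ee_pos: [0.5611, -0.1146, 0.226]
eef_rot: [-2.35, -2.08, 0.003]
ft_force: [0.5, 0.8, -0.6]
width: 0.0753
t 2.65 grasp pt [ 560.5 -114.4   54. ] j6 -0.18 width 0.0753 F [ 0.5  0.8 -0.6]
shift cm in CURRENT axes [-0.09  0.05 -0.1 ] | in TARGET axes [-0.09  0.06 -0.1 ] | turn deg [-0.2  -0.04  0.11]
```

Close on the tin.

```bash
python3 -m jog '{"travel": [[-0.1,0,0],[0,0,0],[0,0,0],[0,0,0],[0,0,0]], "angular": [[0,0,0],[0,0,0],[0,0,0],[0,0,0],[0,0,0]]}' 4.0 25; python3 go.py 561.5 -115.5 55 -7.1
```

```text
clock: 3.07
ee_pos: [0.5622, -0.1167, 0.2289]
eef_rot: [2.353, 2.08, 0.001]
ft_force: [-0.9, 1.4, 10.4]
width: 0.05
t 3.07 grasp pt [ 562.4 -116.8   56.9] j6 -0.19 width 0.0500 F [-0.9  1.4 10.4]
shift cm in CURRENT axes [ 0.11 -0.08  0.19] | in TARGET axes [ 0.11 -0.08  0.19] | turn deg [0.09 0.01 0.05]
```

```bash
python3 -m jog '{"travel": [[-0.2,0,0],[-0.5,0,0],[-0.7,0,0],[-0.7,0,0],[-0.7,0,0]], "angular": [[0,0,0],[0,0,0],[0,0,0],[0,0,0],[0,0,0]]}'; python3 go.py 554.1 -175 55 -7.1
```

```text
clock: 3.48
ee_pos: [0.5589, -0.1443, 0.229]
eef_rot: [2.353, 2.08, 0.003]
ft_force: [1.6, 7.7, 9.7]
width: 0.05
t 3.48 grasp pt [ 559.3 -144.2   57. ] j6 -0.23 width 0.0500 F [1.6 7.7 9.7]
shift cm in CURRENT axes [-3.11 -0.1   0.2 ] | in TARGET axes [-3.11 -0.1   0.2 ] | turn deg [ 0.12 -0.03  0.05]
```

```bash
python3 -m jog '{"travel": [[-0.7,0,0],[-0.7,0,0],[-0.7,0,0],[-0.7,0,0],[-0.3,0,0]], "angular": [[0,0,0],[0,0,0],[0,0,0],[0,0,0],[0,0,0]]}'; python3 go.py 554.1 -175 55 -7.1
```

```text
clock: 3.9
ee_pos: [0.5551, -0.1755, 0.229]
eef_rot: [2.353, 2.079, 0.002]
ft_force: [0.7, 8.4, 10.5]
width: 0.0498
t 3.90 grasp pt [ 555.4 -175.5   57. ] j6 -0.29 width 0.0498 F [ 0.7  8.4 10.5]
shift cm in CURRENT axes [ 0.04 -0.1   0.2 ] | in TARGET axes [ 0.04 -0.1   0.2 ] | turn deg [ 0.11 -0.02  0.02]
```

```bash
python3 -m jog '{"travel": [[0,0,0],[0,0,0],[0,0,0],[0,0,0],[0,0,0]], "angular": [[0,0,0],[0,0,0],[0,0,0],[0,0,0],[0,0,0]]}' 7.5 25; python3 -m jog '{"travel": [[0,0,-1],[0,0,-3],[0,0,-3.5],[0,0,-3.5],[0,0,-3]], "angular": [[0,0,0],[0,0,0],[0,0,0],[0,0,0],[0,0,0]]}'
python3 - <<'E'
from h import *
im,d,c,o=shot('wrist');cv2.imwrite('pics/w2.png',im)
z=c[...,2]
m=((z>.084)&(z<.099)&(im.min(2)>130)&(np.abs(c[...,0]-.56)<.08)&(np.abs(c[...,1]+.09)<.2)).astype(np.uint8)
n,L,S,C=cv2.connectedComponentsWithStats(m)
for i in range(1,n):
    if S[i,4]<300: continue
    r=cv2.minAreaRect((c[L==i][:,:2]*1000).astype(np.float32));print(np.round(C[i]),S[i,4],r,np.median(z[L==i]))
E
python3 go.py 421.4 194.6 150 -23.7
```

```text
clock: 4.32
ee_pos: [0.5547, -0.1751, 0.2278]
eef_rot: [2.354, 2.081, -0.0]
ft_force: [0.5, -0.1, 0.1]
width: 0.0749
clock: 4.73
ee_pos: [0.5546, -0.1751, 0.3707]
eef_rot: [2.353, 2.08, 0.001]
ft_force: [0.8, 0.1, -0.0]
width: 0.0752
[270.  16.] 2233 ((570.71630859375, -41.571128845214844), (18.860925674438477, 47.74001693725586), 82.77388763427734) 0.09230093183866334
[270.  67.] 4024 ((566.822265625, -73.19927215576172), (39.88203811645508, 48.02338409423828), 82.86930847167969) 0.09235042753693526
[271. 232.] 5100 ((552.6598510742188, -194.63714599609375), (82.37507629394531, 49.160484313964844), 81.91755676269531) 0.09238638366470037
t 4.78 grasp pt [ 557.  -176.1  204.1] j6 -0.29 width 0.0749 F [ 3.  -0.2  7.6]
shift cm in CURRENT axes [ 35.1  -17.9    5.19] | in TARGET axes [ 28.49 -27.17   5.41] | turn deg [ 0.48  0.07 16.67]
```

View pics/w2.png

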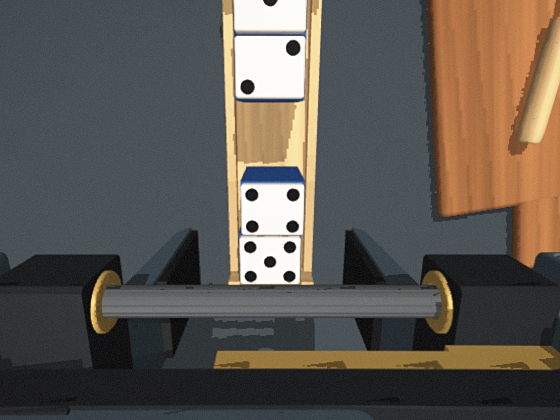

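The two-dot tin stands at (270,67) and the four-dot tin at (272,205), both square, with a gap of about 60 mm (centres 101 mm apart). Now for tin 3.

```bash
python3 -m jog '{"travel": [[3.5,-1.8,0],[3.3,-1.9,0],[3.2,-2.1,0],[3.1,-2.3,0.3],[3.0,-2.4,0.3]], "angular": [[0,0,3.3],[0,0,3.3],[0,0,3.3],[0,0,3.3],[0,0,3.3]]}' 7.5 25; python3 go.py 421.4 194.6 150 -23.7
```

```text
clock: 5.2
ee_pos: [0.4893, 0.0078, 0.3624]
eef_rot: [2.63, 1.717, 0.001]
ft_force: [0.1, 0.4, 0.1]
width: 0.075
t 5.20 grasp pt [489.4   7.8 190.4] j6 0.31 width 0.0750 F [0.1 0.4 0.1]
shift cm in CURRENT axes [ 14.36 -13.74   4.04] | in TARGET axes [ 14.37 -13.72   4.04] | turn deg [ 0.04 -0.02 -0.04]
```

```bash
python3 -m jog '{"travel": [[2.6,-2.7,0.4],[2.6,-2.7,0.4],[2.6,-2.7,0.4],[1.0,-1.6,0.4],[0,0,0.4]], "angular": [[0,0,0],[0,0,0],[0,0,0],[0,0,0],[0,0,0]]}' 7.5 25; python3 go.py 421.4 194.6 150 -23.7
python3 - <<'E'
from h import *
im,d,c,o=shot('wrist');cv2.imwrite('pics/w3.png',im)
z=c[...,2]
m=((z>.076)&(z<.091)&(im.min(2)>130)).astype(np.uint8)
n,L,S,C=cv2.connectedComponentsWithStats(m)
for i in range(1,n):
    if S[i,4]<300: continue
    r=cv2.minAreaRect((c[L==i][:,:2]*1000).astype(np.float32));print(np.round(C[i]),S[i,4],r,np.median(z[L==i]))
E
```

```text
clock: 5.62
ee_pos: [0.4344, 0.1285, 0.3421]
eef_rot: [-2.624, -1.725, 0.001]
ft_force: [-0.4, -0.2, 0.3]
width: 0.0747
t 5.62 grasp pt [434.3 128.6 170.1] j6 0.56 width 0.0747 F [-0.4 -0.2  0.3]
shift cm in CURRENT axes [ 5.55 -3.81  2.01] | in TARGET axes [ 5.53 -3.85  2.01] | turn deg [-0.05 -0.    0.34]
[213. 139.] 3918 ((420.6685791015625, 195.22625732421875), (40.277259826660156, 48.312744140625), 67.452880859375) 0.08443595435394878
```

View pics/w3.png

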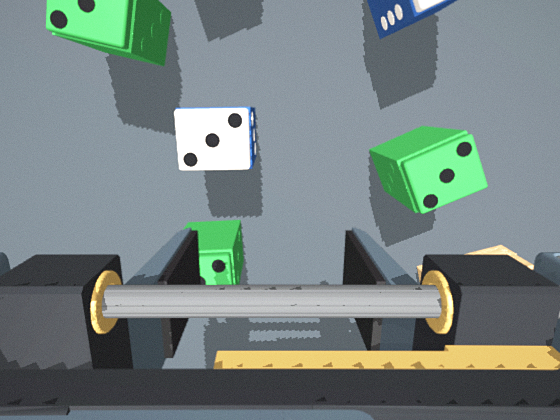

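The wrist view shows the white three-dot lid at (213,139), clear of the green tins at (215,255), (430,170) and (110,20). Its measured position agrees with the top view.

```bash
python3 -m jog '{"travel": [[2.5,-1.8,0.5],[2.0,-1.5,0.5],[1.0,-0.5,1.0],[0,0,0],[0,0,0]], "angular": [[0,0,-0.3],[0,0,0],[0,0,0],[0,0,0],[0,0,0]]}' 7.5 25; python3 go.py 421 195 55 -23
```

```text
clock: 6.08
ee_pos: [0.4239, 0.191, 0.3215]
eef_rot: [2.623, 1.73, -0.001]
ft_force: [-1.1, -0.7, -0.1]
width: 0.0751
t 6.08 grasp pt [423.8 191.  149.5] j6 0.70 width 0.0751 F [-1.1 -0.7 -0.1]
shift cm in CURRENT axes [ 0.26 -0.42  9.44] | in TARGET axes [ 0.25 -0.42  9.45] | turn deg [-0.02  0.04 -0.19]
```

```bash
python3 -m jog '{"travel": [[0.25,-0.4,2.0],[0,0,3.0],[0,0,2.5],[0,0,1.6],[0,0,0.4]], "angular": [[0,0,0],[0,0,0],[0,0,0],[0,0,0],[0,0,0]]}' 7.5 25; python3 go.py 421 195 55 -23; python3 -m jog '{"travel": [[0,0,0],[0,0,0],[0,0,0],[0,0,0],[0,0,0]], "angular": [[0,0,0],[0,0,0],[0,0,0],[0,0,0],[0,0,0]]}' 4.0 25; python3 go.py 561 -123.4 170 -7.1
```

```text
clock: 6.5
ee_pos: [0.421, 0.1939, 0.2249]
eef_rot: [-2.624, -1.727, 0.005]
ft_force: [-0.2, -0.4, 0.0]
width: 0.0751
t 6.50 grasp pt [420.5 193.7  52.9] j6 0.71 width 0.0751 F [-0.2 -0.4  0. ]
shift cm in CURRENT axes [ 0.1  -0.04 -0.21] | in TARGET axes [ 0.1  -0.04 -0.21] | turn deg [-0.12  0.12 -0.31]
clock: 6.92
ee_pos: [0.4212, 0.1953, 0.2277]
eef_rot: [2.623, 1.728, 0.003]
ft_force: [-0.4, -1.7, 10.3]
width: 0.05
t 6.92 grasp pt [421.5 195.3  55.7] j6 0.71 width 0.0500 F [-0.4 -1.7 10.3]
shift cm in CURRENT axes [-23.75  25.43 -11.42] | in TARGET axes [-29.89  17.81 -11.43] | turn deg [  0.09  -0.05 -16.14]
```

```bash
python3 -m jog '{"travel": [[0,0,-1.0],[0,0,-2.5],[0,0,-3.5],[0,0,-3.5],[0,0,-2.5]], "angular": [[0,0,0],[0,0,0],[0,0,0],[0,0,0],[0,0,0]]}' 4.0 30;  python3 go.py 561 -123.4 170 -7.1;python3 - <<'E'
from h import *
im,d,c,o=shot('wrist');cv2.imwrite('pics/w4.png',im)
E
```

```text
clock: 7.33
ee_pos: [0.4207, 0.1953, 0.3599]
eef_rot: [2.623, 1.728, 0.004]
ft_force: [1.3, 1.1, -2.8]
width: 0.0498
t 7.33 grasp pt [421.1 195.4 187.9] j6 0.71 width 0.0498 F [ 1.3  1.1 -2.8]
shift cm in CURRENT axes [-23.75  25.46   1.8 ] | in TARGET axes [-29.89  17.86   1.79] | turn deg [  0.12  -0.08 -16.13]
```

View pics/w4.png

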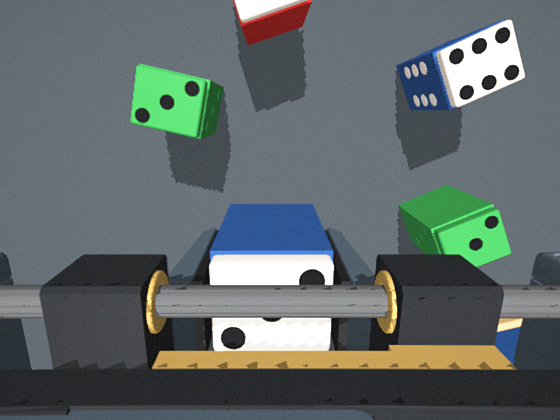

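The tin is held square between the fingers, with its lid at about (270,300). Carry it to the rack.

```bash
python3 -m jog '{"travel": [[-1.6,1.7,0],[-2.6,2.4,0],[-2.7,2.2,0],[-2.9,2.0,0],[-3.0,1.9,0]], "angular": [[0,0,-3.2],[0,0,-3.2],[0,0,-3.2],[0,0,-3.2],[0,0,-3.2]]}';  python3 go.py 561 -123.4 170 -7.1
```

```text
clock: 7.8
ee_pos: [0.4829, 0.0416, 0.3571]
eef_rot: [2.354, 2.08, 0.001]
ft_force: [0.4, 0.5, -2.2]
width: 0.0499
t 7.80 grasp pt [483.   41.6 185.1] j6 0.09 width 0.0499 F [ 0.4  0.5 -2.2]
shift cm in CURRENT axes [-15.42   9.77   1.51] | in TARGET axes [-15.41   9.79   1.51] | turn deg [ 0.03 -0.    0.05]
```

```bash
python3 -m jog '{"travel": [[-3.2,1.9,0],[-3.2,1.9,0],[-3.2,1.9,0],[-2.6,1.4,0],[-1.0,0.5,0]], "angular": [[0,0,0],[0,0,0],[0,0,0],[0,0,0],[0,0,0]]}';  python3 go.py 561 -123.4 170 -7.1
```

```text
clock: 8.22
ee_pos: [0.5428, -0.1008, 0.357]
eef_rot: [2.358, 2.073, 0.001]
ft_force: [-0.3, -0.0, -2.7]
width: 0.0497
t 8.22 grasp pt [ 543.1 -101.   185. ] j6 -0.16 width 0.0497 F [-0.3 -0.  -2.7]
shift cm in CURRENT axes [-2.    2.09  1.5 ] | in TARGET axes [-2.01  2.09  1.5 ] | turn deg [ 0.1   0.06 -0.26]
```

```bash
python3 -m jog '{"travel": [[-1.2,1.2,0],[-0.9,0.9,0],[0,0,0],[0,0,0],[0,0,0]], "angular": [[0,0,0],[0,0,0],[0,0,0],[0,0,0],[0,0,0]]}';  python3 - <<'E'
from h import *
im,d,c,o=shot('wrist');cv2.imwrite('pics/w5.png',im)
z=c[...,2]
m=((z>.084)&(z<.099)&(im.min(2)>130)&(np.abs(c[...,0]-.56)<.08)&(np.abs(c[...,1]+.09)<.2)).astype(np.uint8)
n,L,S,C=cv2.connectedComponentsWithStats(m)
for i in range(1,n):
    if S[i,4]<300: continue
    r=cv2.minAreaRect((c[L==i][:,:2]*1000).astype(np.float32));print(np.round(C[i]),S[i,4],r,np.median(z[L==i]))
im,d,c,o=shot('top');cv2.imwrite('pics/t5.png',im[90:230,250:470].repeat(3,0).repeat(3,1))
E
python3 go.py 561 -123.4 65 -7.1
```

```text
clock: 8.63
ee_pos: [0.5594, -0.12, 0.3567]
eef_rot: [-2.356, -2.077, 0.0]
ft_force: [-0.6, -0.4, -1.4]
width: 0.0499
[273.  85.] 4419 ((572.1390991210938, -30.92703628540039), (39.3148307800293, 47.92426681518555), 82.741455078125) 0.09244935600937251
[273. 150.] 3657 ((566.7408447265625, -73.06444549560547), (39.24184799194336, 47.8450813293457), 82.68193817138672) 0.09245249666753952
t 8.73 grasp pt [ 559.3 -119.9  184.7] j6 -0.19 width 0.0498 F [-0.5  0.5 -1.5]
shift cm in CURRENT axes [-0.33  0.21 11.97] | in TARGET axes [-0.32  0.2  11.97] | turn deg [-0.03 -0.01 -0.09]
```

View pics/w5.png

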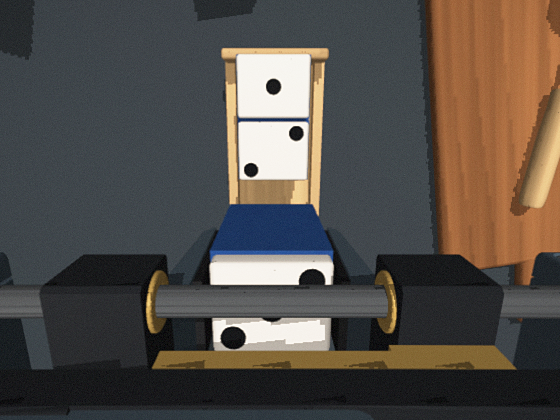

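View pics/t5.png

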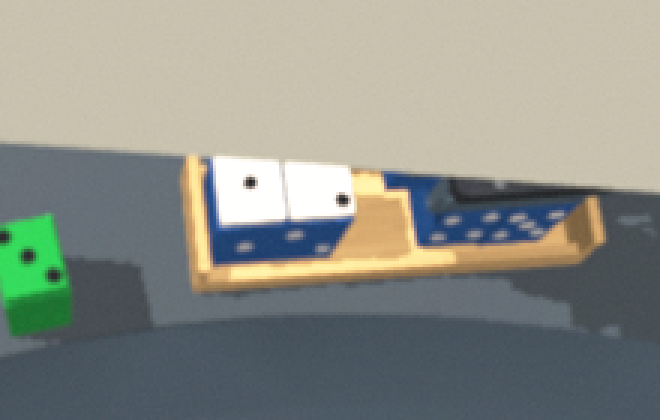

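The view agrees: the two-dot tin is at (273,150) and the tin in hand is square over the gap at about (270,300). Descend.

```bash
python3 -m jog '{"travel": [[-0.3,0.2,0.5],[0,0,2.0],[0,0,2.0],[0,0,1.0],[0,0,0]], "angular": [[0,0,0],[0,0,0],[0,0,0],[0,0,0],[0,0,0]]}'; python3 go.py 561 -123.4 65 -7.1
```

```text
clock: 9.15
ee_pos: [0.5608, -0.1237, 0.2996]
eef_rot: [-2.355, -2.075, 0.003]
ft_force: [-0.2, -0.1, -1.5]
width: 0.0501
t 9.15 grasp pt [ 560.1 -123.5  127.6] j6 -0.20 width 0.0501 F [-0.2 -0.1 -1.5]
shift cm in CURRENT axes [0.03 0.04 6.26] | in TARGET axes [0.04 0.02 6.26] | turn deg [-0.22 -0.04 -0.13]
```

```bash
python3 -m jog '{"travel": [[0,0,1.5],[0,0,1.5],[0,0,1.2],[0,0,0.8],[0,0,0.2]], "angular": [[0,0,0],[0,0,0],[0,0,0],[0,0,0],[0,0,0]]}'; python3 go.py 561 -123.4 65 -7.1
```

```text
clock: 9.57
ee_pos: [0.5614, -0.124, 0.2492]
eef_rot: [-2.357, -2.076, 0.001]
ft_force: [0.4, 0.3, -1.8]
width: 0.05
t 9.57 grasp pt [ 561.2 -123.9   77.2] j6 -0.19 width 0.0500 F [ 0.4  0.3 -1.8]
shift cm in CURRENT axes [ 0.05 -0.05  1.22] | in TARGET axes [ 0.05 -0.05  1.22] | turn deg [-0.05 -0.01 -0.14]
```

```bash
python3 -m jog '{"travel": [[0,0,0.5],[0,0,0.4],[0,0,0.2],[0,0,0.1],[0,0,0]], "angular": [[0,0,0],[0,0,0],[0,0,0],[0,0,0],[0,0,0]]}'; python3 go.py 561 -123.4 65 -7.1
```

```text
clock: 9.98
ee_pos: [0.5615, -0.1241, 0.2378]
eef_rot: [2.357, 2.077, 0.0]
ft_force: [-0.2, -0.4, -2.4]
width: 0.0497
t 9.98 grasp pt [ 561.5 -124.1   65.8] j6 -0.19 width 0.0497 F [-0.2 -0.4 -2.4]
shift cm in CURRENT axes [ 0.06 -0.06  0.08] | in TARGET axes [ 0.06 -0.06  0.08] | turn deg [ 0.    0.   -0.14]
```

```bash
python3 -m jog '{"travel": [[0,0,0.1],[0,0,0.1],[0,0,0.1],[0,0,0],[0,0,0]], "angular": [[0,0,0],[0,0,0],[0,0,0],[0,0,0],[0,0,0]]}'; python3 go.py 561 -123.4 65 -7.1
```

```text
clock: 10.4
ee_pos: [0.5615, -0.1241, 0.2357]
eef_rot: [2.357, 2.076, 0.0]
ft_force: [-3.6, 0.2, 16.6]
width: 0.0499
t 10.40 grasp pt [ 561.6 -124.1   63.7] j6 -0.19 width 0.0499 F [-3.6  0.2 16.6]
shift cm in CURRENT axes [ 0.06 -0.05 -0.13] | in TARGET axes [ 0.06 -0.05 -0.13] | turn deg [ 0.04  0.01 -0.13]
```

Seated: contact came at the expected height. Release and rise.

```bash
python3 -m jog '{"travel": [[0,0,0],[0,0,0],[0,0,0],[0,0,0],[0,0,0]], "angular": [[0,0,0],[0,0,0],[0,0,0],[0,0,0],[0,0,0]]}' 7.0 25; python3 -m jog '{"travel": [[0,0,-1],[0,0,-3],[0,0,-3.5],[0,0,-3.5],[0,0,-2]], "angular": [[0,0,0],[0,0,0],[0,0,0],[0,0,0],[0,0,0]]}'; python3 -m jog '{"travel": [[-3,0,-2],[-3,0,-2],[-3,0,-2],[-2,0,-1],[0,0,0]], "angular": [[0,0,0],[0,0,0],[0,0,0],[0,0,0],[0,0,0]]}'
python3 - <<'E'
from h import *
im,d,c,o=shot('wrist');cv2.imwrite('pics/w6.png',im)
z=c[...,2]
ya=np.array([.124,.992]);xa=np.array([.992,-.124]);rc=np.array([.561,-.1337])
m=((z>.08)&(z<.105)&(im.min(2)>130)&(np.abs(c[...,0]-.56)<.08)&(np.abs(c[...,1]+.09)<.2)).astype(np.uint8)
n,L,S,C=cv2.connectedComponentsWithStats(m)
for i in range(1,n):
    if S[i,4]<300: continue
    p=c[L==i];r=cv2.minAreaRect((p[:,:2]*1000).astype(np.float32));q=np.array(r[0])/1000-rc
    A=np.c_[p[:,:2],np.ones(len(p))];f=np.linalg.lstsq(A,p[:,2],rcond=None)[0]
    print(np.round(C[i]),S[i,4],np.round(r[1],1),round(r[2],1),'rack xy mm',np.round([q@xa*1000,q@ya*1000],1),'z',np.median(z[L==i]).round(4),'tilt deg',np.degrees(np.hypot(*f[:2])).round(1))
print(env.get_obs()['ft_force'])
E
```

```text
clock: 10.82
ee_pos: [0.5615, -0.1241, 0.2347]
eef_rot: [-2.357, -2.077, 0.0]
ft_force: [1.0, -0.5, 0.3]
width: 0.0699
clock: 11.23
ee_pos: [0.5617, -0.1241, 0.369]
eef_rot: [2.355, 2.074, 0.003]
ft_force: [1.3, -0.6, 0.5]
width: 0.0698
clock: 11.65
ee_pos: [0.5472, -0.2366, 0.438]
eef_rot: [2.356, 2.07, 0.001]
ft_force: [0.1, -0.7, -0.4]
width: 0.0702
[269.  11.] 1286 [18.4 50.2] 80.1 rack xy mm [-1.7 49. ] z 0.0921 tilt deg 7.2
[269.  63.] 2562 [41.7 49.9] 82.9 rack xy mm [-0.   9.2] z 0.0923 tilt deg 0.4
[269. 143.] 4069 [83.5 51.7] 82.5 rack xy mm [ -0.8 -62.3] z 0.0924 tilt deg 0.6
[ 0.04456413 -0.48163409 -0.33824466]
```

View pics/w6.png

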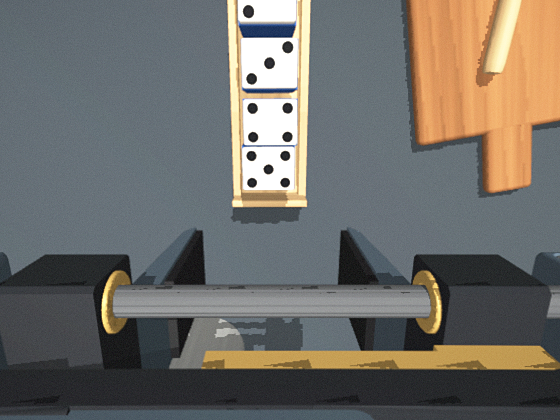

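Tin 3 stands at (269,63), upright and square, between the two-dot tin at (268,10) and the four-dot tin at (270,122). The two-dot tin is cut off at the picture edge, so its 7° tilt reading is doubtful. I check it with the other cameras.

Run:
```python
from h import *
ya=np.array([.124,.992]);xa=np.array([.992,-.124]);rc=np.array([.561,-.1337])
for k in ('scene','top'):
    im,d,c,o=shot(k)
    cv2.imwrite(f'pics/{k}7.png',cv2.resize(im[140:290,40:230] if k=='scene' else im[110:210,290:470],None,fx=3,fy=3))
    z=c[...,2]
    m=((z>.08)&(z<.105)&(im.min(2)>100)&(np.abs(c[...,0]-.56)<.08)&(np.abs(c[...,1]+.09)<.2)).astype(np.uint8)
    n,L,S,C=cv2.connectedComponentsWithStats(m)
    for i in range(1,n):
        if S[i,4]<100: continue
        p=c[L==i];r=cv2.minAreaRect((p[:,:2]*1000).astype(np.float32));q=np.array(r[0])/1000-rc
        f=np.linalg.lstsq(np.c_[p[:,:2],np.ones(len(p))],p[:,2],rcond=None)[0]
        print(k,np.round(C[i]),S[i,4],np.round(r[1],1),round(r[2],1),'rack xy',np.round([q@xa*1000,q@ya*1000],1),'z',np.median(z[L==i]).round(4),'tilt',np.degrees(np.hypot(*f[:2])).round(1))
```

```text
scene [105. 179.] 1931 [133.6  50. ] 82.3 rack xy [ -1.1 -35.6] z 0.091 tilt 1.6
scene [160. 212.] 1623 [85. 49.] 83.3 rack xy [-2.9 82.7] z 0.0913 tilt 2.1
top [420. 145.] 1099 [82.8 50.9] 82.3 rack xy [ -0.4 -62.4] z 0.092 tilt 2.1
top [383. 147.] 542 [41.1 48.4] 82.7 rack xy [-0.4  8. ] z 0.0919 tilt 3.5
top [344. 151.] 1150 [83.5 48.6] 82.8 rack xy [-1.7 81.8] z 0.0919 tilt 1.6
```

View pics/scene7.png

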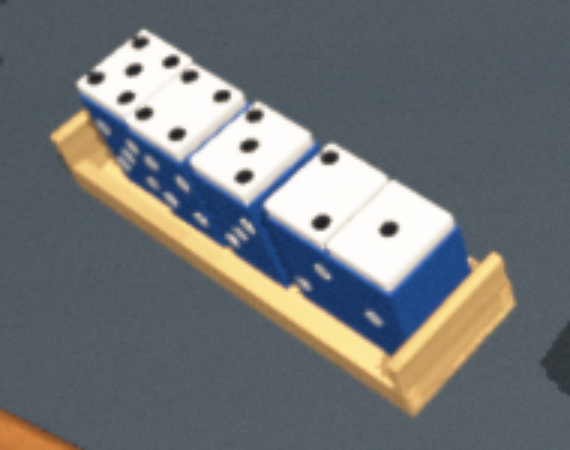

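View pics/top7.png

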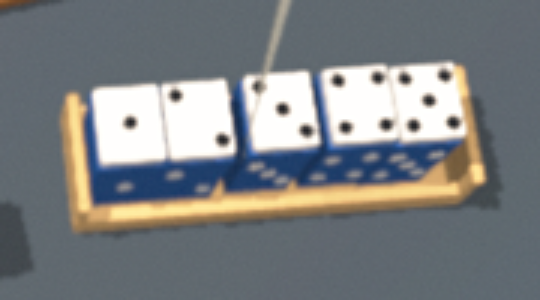

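The scene and top crops both show 1, 2, 3, 4, 5 in order, upright and square, and the robot is clear.

```bash
python3 -c "
from plant import job
print(job.finish_job())"
```

```text
the job is handed in; nothing more can be done
None
```

I put the three-dot tin back between the two- and four-dot tins and handed the job in at about 12 s of the 50 s. `finish_job()` gives no verdict, so the result below rests on my own camera checks.

**What I did:** I gripped the four-dot tin in place and slid it and the five-dot tin about 59 mm towards the empty end. That left the two- and four-dot tins 101 mm apart, against the 86 mm needed. I then picked up the blue three-dot tin, lowered it until it touched the rack floor, let go and backed away.

**Last checks:**
- **Position:** All three cameras show the order 1, 2, 3, 4, 5. The three-dot tin is about 50 mm from each neighbour, and the tins are within about 3 mm of the rack's middle line.
- **Height and squareness:** Lids are at 91–92 mm, so the tins stand on the rack floor. They are square to the rack within about 1°.
- **Contact:** The force on the tool was about zero and the robot was clear of everything.

**Where readings disagreed:** The last wrist picture gave a 7° tilt for the two-dot tin, but its lid was cut off at the picture edge there. The scene and top cameras gave about 2° for the two-dot tin together with its one-dot neighbour. For the three-dot tin the wrist camera read 0.4° and the top camera 3.5°. All of these are below the 10° limit.

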